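# Put the came mill in the marked gear and start it

### The arm

A 7-joint arm with a two-finger parallel gripper is mounted at the origin on the work surface. World frame = base frame: x ahead of the robot, y to its left, z up, the work surface at z = 0. Lengths are in m, angles in rad, forces in N, time in s.
With the tool pointing down it reaches from about 0.4 to 0.75 m from the base axis. Payload 19.5 kg.
Tool frame: the origin (TCP) lies on the centre line of the jaws, within the pads' length; the fingertips stand ahead of it and the grasp point (between the pads) lies 3 mm ahead of it (robot.tip_extent is the z of the fingertips in the tool frame, in m); z points along the fingers, y is the line along which they close (so a half turn about z gives the same grasp; the last joint's range is limited). The gripper opens to 85 mm and grips with 20 to 120 N. Pads are 22 mm wide; open, the fingers measure 114 mm over their backs; the gripper's body (76 mm by 85 mm) begins 54 mm behind the grasp point. The pads swing forward as they close: fully open they stand 13 mm farther back than shut.
Start: joints at [-1.199, 0.707, -0.028, 1.485, 0.022, 0.951, -0.075], TCP at [0.231, 0.526, 0.253] pointing down, gripper open.
Joint ranges: [-2.71, 2.71], [-0.32, 2.16], [-1.57, 1.52], [0, 2.45], [-1.46, 4.6], [0, 2.02], [-2.83, 2.83]. Speed limits (rad/s): [1.89, 1.89, 2.57, 2.57, 3.01, 3.01, 3.01].

### API

Orientations are given as a rotation vector (axis times angle).
In Python, from plant import robot, cams, finish_job gives the robot as it stands.
- The arm moves only by the tool send_rows, never from a script. Its argument "moves" is a list that holds one entry, the list of rows, each a list of 6 numbers: the shift along the tool's x, y, z each as a share of 0.3 m, from -1 to 1, then the turn, a rotation vector about the tool's x, y, z each as a share of 0.5 rad, from -1 to 1. A call has 1 to 5 rows; each row is the pose to reach, as a shift and turn from the pose commanded when the call began, along the tool's axes at that moment; what a row does not reach only later rows make up. A row lasts 1/12 s, in which the tool goes at most 41.7 mm and 7.16 degrees, less where a joint would pass 70% of its speed; a pose out of reach is approached as far as the arm can. A call with a number of a shift or a turn outside -1 to 1 is refused whole. A call with a gripper value outside its range is refused whole. "jaw" is the gripper command: -1 is shut, 1 is fully open, values between are in proportion, set as the call begins (left out, the last holds). The fingers move at their own pace and stop on an object; the grip force is fixed at half the most. Time passes only in rows, so rows that repeat a pose let the fingers close. It gives the time, the measured TCP pose, the force, the opening and the grip force at its end, in the units of the state.
- robot.read_state(): the state, without advancing time (a new reading comes with each control period).
- cams.capture(name): name is "scene" or "top" or "wrist"; returns (picture, depth): 480x640x3 uint8, red, green, blue; 480x640 float32, m along the optical axis (not along the pixel's ray), 0 where there is no reading.
- cams.get_calibration(name): a dict with "fx", "fy", "cx", "cy" (pixels), "k1" (the pictures are not rectified: a ray, as slopes to the right and down, at radius r is drawn at 1 + k1 r^2 times it, then the intrinsics apply), "xyz" and "orientation" of the camera in the world. Camera axes: x right, y up, looking along -z (the intrinsics and any distortion apply to the point x, -y, -z); pixel columns grow to the right and rows downward; lengths in m; the calibration is good to about 2 mm. A picture is of the moment at which its call begins: read the wrist's pose just before it. get_calibration takes no time and is no camera call; for the wrist camera it gives the pose at the moment of the call.
- finish_job(): hands the job in; it is judged then, once.
The state is a dict: "clock": time; "joints": joint angles; "dq": joint speeds; "tau": joint torques, N m; "tcp_pos": TCP position; "orientation": TCP orientation; "force": force on the tool from outside, world axes, zero at the start; "ft_torque": the same for the moment, N m; "grip_width": opening from 0.0 (shut) to 1.0 (fully open); "finger_force": force on a finger pad.
Only numpy, scipy, OpenCV 4.12 (cv2) and the standard library are available. Lean on these libraries where they do the work, as an engineer would, in place of code of your own. Each camera call takes 0.05 s, during which the arm holds its last target. There are 200 camera calls.

### The job

Get the came mill running in its marked gear: lift the wooden lathekin off the key box and lay it in the empty metal tray (set it down, do not drop or toss it); pull the gear lever's knob up out of its notch, swing it to the notch marked by the pointed steel cone and let it drop fully home there. Only when the lever is home, press the small round key all the way down and let it up, then the large round key; one key at a time, and never press the bar-shaped stop key. Leave the tin, bottle, jar, spool, leaded roundel, brush and hone where they stand.

Things in the scene. Friction and masses are not known exactly. Their poses are not given: they have to be found in the camera images.
- mill: Fixed came mill: green gearbox, deck 70 mm high, 160 mm out to -x, 110 to +x, 140 to each side. Origin: on the table under the lever's upright pivot (post 145 mm high); +x points to the roller head (centre 80 mm out, 140 mm high). A steel gate at 70 mm radius, top edge 105 mm above the table, has five 18 mm notches 30 degrees apart, the middle one (neutral) towards -x
- knob (a point): Grip centre of the gear lever's black upright knob: 26 mm diameter, from 26 mm below to 36 mm above this point, the top 16 mm flaring to 32 mm. 105 mm from the pivot axis; 130 mm above the table when home. It stands on the end of a level 12 mm steel bar from the pivot, which drops into the notches (bar axis 94 mm above the table when home)
- swing (a joint): Lever angle about the vertical, rad, counter-clockwise from above: 0 in the neutral notch (pointing to the mill's -x), notches at -1.047, -0.524, 0, 0.524, 1.047; positive is to the mill's -y side; stops at +-1.15. It starts in neutral
- lift (a joint): How far the lever is pulled up along its pivot, m: 0 fully home in a notch, at least 0.018 to pass over the teeth of the gate, stop at 0.030. A spring (4 to 8 N) pushes it down; released between notches it rides on a tooth at 0.017
- cone: The mark: pointed steel cone 24 mm across, 34 mm high, fixed on the mill's deck at 140 mm radius from the pivot, straight outside the wanted notch. Origin under its centre, on the deck. The other notches, except neutral, have flat 24 mm steel studs 6 mm high instead
- keybox: Fixed grey key box 120 (x) x 190 (y) x 40 mm, origin under its centre. Aluminium guard rails 8 mm thick along its front and back edges, at x = -52 and +52 mm, tops 68 mm above the table. Between them three plain grey keys in a row along y, 58 mm apart, in any order; tops 58 mm above the table
- small_key_top (a point): Centre of the top of the small round key, 22 mm diameter
- large_key_top (a point): Centre of the top of the large round key, 42 mm diameter
- bar_key_top (a point): Centre of the top of the bar-shaped stop key, 50 (x) x 18 mm; not to be pressed
- small_key (a joint): How far the small key is pressed, m: 0 up, 0.006 fully down (5 N)
- large_key (a joint): How far the large key is pressed, m: 0 up, 0.006 fully down (5 N)
- bar_key (a joint): How far the bar-shaped stop key is pressed, m
- lathekin: Lathekin: loose wooden bar 180 mm long (x), 26 mm wide, 18 mm thick, stepping narrower over its last 55 mm towards +x; 110 g. Origin at mid-length on its underside. It lies across both guard rails of the key box, over the keys. Its centre of mass is about 12 mm to -x of the origin
- tray: Open aluminium tray 235 (x) x 115 (y) mm outside, walls 5 mm thick and 28 mm high, floor 5 mm; fixed and empty. Origin under its centre
- tin: Bystander on the mill's deck beside the roller head: tin 54 mm diameter, 75 mm high; origin under its centre
- flux: Bystander beyond the key box: amber glass bottle 56 mm diameter, 150 mm high; origin under its centre
- jar: Bystander beyond the tray: glass jar 64 mm diameter, 85 mm high; origin under its centre
- spool: Bystander in front, between mill and key box or tray: spool of solder 68 mm diameter, 52 mm high; origin under its centre
- roundel: Bystander before the mill, to its left: leaded glass disc 110 mm diameter, 9 mm thick, lying flat; origin under its centre
- brush: Bystander left of the mill: wooden brush 200 mm long lying flat, 34 mm high; origin under its head
- hone: Bystander at the back: grey hone stone 110 x 50 x 30 mm; origin under its centre
Not all that is in view belongs to the job. Of the things shaped like the lathekin, the wooden one is meant.

How it is judged:
On the way, in this order (a step that is already met when the one before it is completed fails the run):
1. the gear lever is fully home in the notch marked by the cone (value of joint lift below 0.004 m and horizontal distance between knob and cone below 0.045 m), for 0.2 s.
2. the small round key is pressed down alone (value of joint small_key above 0.0045 m and value of joint large_key below 0.002 m).
3. the large round key is pressed down alone (value of joint large_key above 0.0045 m and value of joint small_key below 0.002 m).
At the end, for the whole second after the job is handed in: The lever is fully home (lift under 4 mm) in the notch at the cone (knob within 45 mm of the cone's axis in plan), the lathekin lies flat and still inside the tray, and all the keys are up (all of step 1 and x of lathekin in the frame of tray between -0.05 and 0.05 m and y of lathekin in the frame of tray between -0.055 and 0.055 m and z of lathekin in the frame of tray below 0.024 m and angle between lathekin's own x axis and vertical between 1.47 and 1.67 rad and linear speed of lathekin below 0.02 m/s and value of joint each of small_key, large_key, bar_key below 0.002 m); the robot touches nothing.
It fails at once if the bar-shaped stop key is pressed (value of joint bar_key above 0.003 m).
It fails at once if a key is pressed while the lever is not home in the marked notch (value of joint any of small_key, large_key, bar_key above 0.003 m and not (value of joint lift below 0.004 m and horizontal distance between knob and cone below 0.045 m)).
It fails at once if the small and large keys are pressed together (value of joint each of small_key, large_key above 0.003 m).
It fails at once if the lathekin is dropped or tossed (faster than 1.5 m/s) (linear speed of lathekin above 1.5 m/s).
It fails at once if a bystander is shifted by more than 30 mm or tipped over (distance of any of tin, flux, jar, spool, roundel, brush, hone from where it was at the start of the episode above 0.03 m or angle between any of tin, flux, jar, spool, roundel, brush, hone's own z axis and vertical above 0.5 rad).
It also fails if it takes over 69 s, if anything falls off the work surface, if the arm or the gripper's body presses on something with over 40 N, if the wrist force passes 120 N, or if a joint passes its speed limit or range.

## Working session

There is one attempt and no reset: what is moved stays moved. The work goes in short steps, Python scripts to look and compute and a tool call to move; the robot and the scene stay as the last step left them, time stands still between calls to the robot, and variables do not carry over. Pictures are saved under pics/ and viewed, at most 10 in all, crops included, and the job is handed in when it is done.

Besides the shell and the picture viewer there is one more tool, called after "Emit:" as name(argument=value, ...) on one line, values as JSON. send_rows: Moves the arm, as the interface text tells. Its arguments: {"type":"object","properties":{"moves":{"type":"array","items":{"type":"array","items":{"type":"array","items":{"type":"number"}}}},"jaw":{"type":"number"}},"required":["moves"]}

```bash
ls; mkdir -p pics; cat > h.py <<'E'
import numpy as np, cv2
from scipy.spatial.transform import Rotation as R
from plant import robot, cams, finish_job
def cal(n):
    c=cams.get_calibration(n); o=np.array(c["orientation"],float)
    M=R.from_rotvec(o).as_matrix() if o.size==3 else o.reshape(3,3)
    return c,M
def cloud(n,d,c=None):
    c,M=c or cal(n); v,u=np.mgrid[0:480,0:640]
    K=np.array([[c["fx"],0,c["cx"]],[0,c["fy"],c["cy"]],[0,0,1]])
    p=cv2.undistortPoints(np.stack([u,v],-1).reshape(-1,1,2).astype(np.float64),K,np.array([c["k1"],0,0,0,0.])).reshape(480,640,2)
    P=np.stack([p[...,0]*d,-p[...,1]*d,-d],-1)
    W=P@M.T+np.array(c["xyz"]); W[d==0]=np.nan
    return W
def shot(n,f):
    c=cal(n); im,d=cams.capture(n); cv2.imwrite(f"pics/{f}.png",im[...,::-1]); W=cloud(n,d,c); np.save(f"pics/{f}.npy",W); return im,W
def rel(p,yaw=None):
    """print row for target pos in tool axes"""
    s=robot.read_state(); T=R.from_rotvec(s["orientation"])
    return T.inv().apply(np.array(p)-s["tcp_pos"])/0.3
E
python3 - <<'E'
from h import *
for n in("top","scene"):
    shot(n,n+"0"); print(n,cams.get_calibration(n))
s=robot.read_state();print(s, robot.tip_extent); print(R.from_rotvec(s["orientation"]).as_matrix().round(3))
E
```

```text
pics
top {'fx': 435.13336312152575, 'fy': 435.13336312152575, 'cx': 313.6407422624017, 'cy': 230.35811533698967, 'k1': -0.035406584338370316, 'xyz': array([0.40732492, 0.03681359, 1.21079234]), 'orientation': array([ 0.10141804, -0.06509698, -1.57451884])}
scene {'fx': 468.96322151556984, 'fy': 468.96322151556984, 'cx': 318.05338897499854, 'cy': 239.80741932418235, 'k1': -0.12538285725022363, 'xyz': array([ 1.06164605, -0.76740016,  0.84400448]), 'orientation': array([0.89596289, 0.26931045, 0.52709635])}
{'clock': 0.1, 'joints': array([-1.19873515,  0.70701542, -0.02758951,  1.48495333,  0.02200023,
        0.95089217, -0.07548972]), 'dq': array([ 0.0016749 , -0.0029346 ,  0.00095143, -0.00117419, -0.00046633,
       -0.00019347, -0.00022256]), 'tau': array([ 2.34533269e-03, -8.84296274e+01,  1.23727933e+00, -2.36453730e+01,
        1.71876722e-02,  5.11432649e-03,  2.44449529e-05]), 'tcp_pos': array([0.2311075 , 0.5262787 , 0.25288875]), 'orientation': array([-6.45294151e-01, -3.07444966e+00,  1.49798564e-03]), 'force': array([ 0.35571213,  0.25142893, -0.76343497]), 'ft_torque': array([-0.02300277, -0.03891314,  0.04905747]), 'finger_force': 0.0, 'grip_width': 1.000163704738047} 0.022
[[-0.916  0.402 -0.   ]
 [ 0.402  0.916 -0.001]
 [-0.    -0.001 -1.   ]]
```

View pics/top0.png

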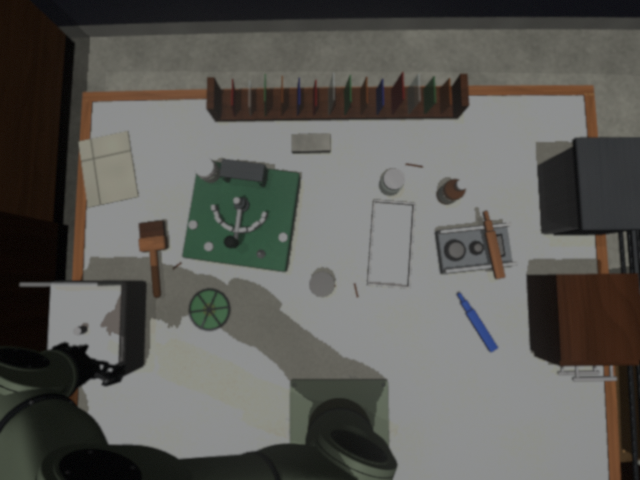

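View pics/scene0.png

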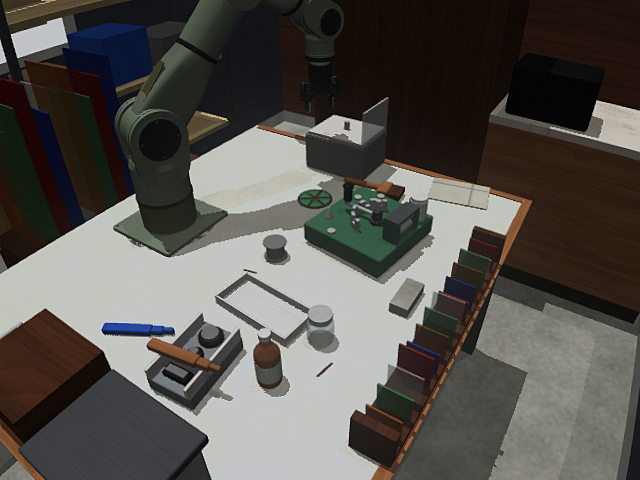

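The top view shows the mill at (242,220) with its knob at (232,241), and what looks like the cone at (262,254). The studs are at (209,246), (193,225) and (282,237). The tray is at (390,243) and the key box at (473,247).

Two things could be taken for the lathekin: the wooden bar at (493,245) and the blue bar at (477,320). I choose the wooden one on the key box and will check it in a close crop.

```bash
python3 - <<'E'
from h import *
im=cv2.imread("pics/top0.png")
a=cv2.resize(im[150:280,175:305],(400,400),interpolation=cv2.INTER_CUBIC)
b=cv2.resize(im[190:290,425:525],(400,400),interpolation=cv2.INTER_CUBIC)
cv2.imwrite("pics/crop0.png",cv2.convertScaleAbs(np.hstack([a,b]),alpha=1.8))
W=np.load("pics/top0.npy")
for n,(u,v) in dict(knob=(232,241),cone=(262,254),pivot=(240,200),s1=(209,246),s2=(193,225),s3=(282,237),trayfloor=(390,243),lath=(493,245),large=(455,250),small=(477,248),table=(350,330)).items(): print(n,W[v,u].round(3))
def rect(mask,lab):
    p=W[mask][:,:2].astype(np.float32); r=cv2.minAreaRect(p); print(lab,len(p),r); return r
uu=np.zeros((480,640),bool)
def roi(x0,x1,y0,y1):
    m=uu.copy(); m[y0:y1,x0:x1]=1; return m
z=W[...,2]
hsv=cv2.cvtColor(im,cv2.COLOR_BGR2HSV)
rect(roi(175,310,155,280)&(abs(z-.07)<.006)&(hsv[...,1]>90)&(abs(hsv[...,0].astype(int)-75)<25),"deck")
rect(roi(360,420,190,295)&(z>.015)&(z<.04),"tray")
rect(roi(428,520,200,280)&(z>.074)&(z<.1),"lath")
rect(roi(428,520,200,280)&(z>.02)&(z<.074),"box")
rect(roi(428,520,200,280)&(z>.053)&(z<.0625),"keys")
E
```

```text
knob [0.494 0.259 0.164]
cone [0.466 0.197 0.087]
pivot [0.601 0.248 0.13 ]
s1 [0.489 0.339 0.075]
s2 [0.545 0.383 0.076]
s3 [0.511 0.146 0.077]
trayfloor [ 0.499 -0.147  0.004]
lath [ 0.486 -0.4    0.086]
large [ 0.475 -0.309  0.06 ]
small [ 0.48  -0.368  0.061]
table [ 0.262 -0.034 -0.   ]
deck 3698 ((0.55336993932724, 0.2613798975944519), (0.2623688280582428, 0.21768252551555634), 81.17520904541016)
tray 611 ((0.5106613636016846, -0.14820459485054016), (0.11575639247894287, 0.2635054886341095), 84.90963745117188)
lath 704 ((0.5049418807029724, -0.36995622515678406), (0.22988544404506683, 0.08091065287590027), 14.50231647491455)
box 2811 ((0.5042003393173218, -0.3712410032749176), (0.20784540474414825, 0.2017667591571808), 83.38475799560547)
keys 354 ((0.5072771310806274, -0.35821211338043213), (0.17925536632537842, 0.19131433963775635), 85.3098373413086)
```

View pics/crop0.png

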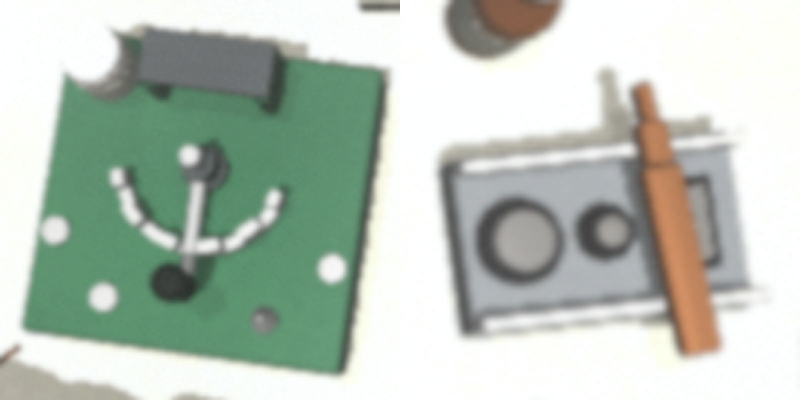

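The crop confirms the wooden bar, with its narrow end towards +x, lying over the bar key. The large key is at crop (520,240) and the small key at (610,230). The cone is at crop (264,320), in the notch on the mill's -y side (+0.524).

```bash
cat >> h.py <<'E'
def cen(W,m,guess,r,zl,zh):
    """mean of points in z band within r of guess"""
    g=np.array(guess)
    for _ in range(4):
        s=(np.hypot(W[...,0]-g[0],W[...,1]-g[1])<r)&(W[...,2]>zl)&(W[...,2]<zh)&m
        g=W[s][:,:2].mean(0)
    return g.round(4),int(s.sum()),np.median(W[s][:,2]).round(4)
def bigrect(W,m):
    n,l,st,_=cv2.connectedComponentsWithStats(m.astype(np.uint8)); k=1+np.argmax(st[1:,4])
    p=W[l==k][:,:2]; c,s,a=cv2.minAreaRect(p.astype(np.float32))
    return np.round(c,4),np.round(s,4),round(a,1),len(p),p.mean(0).round(4)
E
cat > m.py <<'E'
from h import *
from scipy.optimize import least_squares
def mill(W,hsv):
    T=np.ones(W.shape[:2],bool); S=[]
    for n,g in dict(s1=(.489,.339),s2=(.545,.383),s3=(.511,.146)).items():
        c=cen(W,T&(hsv[...,1]<60),g,.016,.073,.085); print(n,c); S.append(c[0])
    c=cen(W,T&(hsv[...,1]<110),(.466,.197),.016,.078,.11);print("cone",c); S.append(c[0])
    S=np.array(S); ang=np.array([-.5236,-1.0472,1.0472,.5236])
    f=lambda q:(np.array([q[0]-.14*np.cos(q[2]+ang),q[1]-.14*np.sin(q[2]+ang)]).T-S).ravel()
    q=least_squares(f,[.6,.245,0]).x; print("mill",q.round(4),"res",f(q).round(4))
    for a in(0,.5236): print("knob at",a,(q[:2]-.105*np.array([np.cos(q[2]+a),np.sin(q[2]+a)])).round(4))
    print("knobseen",cen(W,T,(.494,.259),.025,.155,.175))
if __name__=="__main__":
    W=np.load("pics/top0.npy"); hsv=cv2.cvtColor(cv2.imread("pics/top0.png"),cv2.COLOR_BGR2HSV)
    mill(W,hsv)
    z=W[...,2]; k=np.zeros(z.shape,bool); k[190:290,425:525]=1
    print("lath",bigrect(W,k&(hsv[...,1]>110)&(hsv[...,0]<25)&(z>.079)&(z<.092)))
    T=np.ones(z.shape,bool)
    print("large",cen(W,T,(.475,-.309),.026,.054,.064),"small",cen(W,T,(.48,-.368),.016,.054,.064))
    r=(z>.0645)&(z<.072)&k; print("rails",bigrect(W,r))
    k[:]=0;k[190:295,355:425]=1
    print("tray",bigrect(W,k&(z>.02)&(z<.034)))
E
python3 m.py
```

```text
s1 (array([0.4883, 0.3419]), 61, np.float64(0.0767))
s2 (array([0.5456, 0.3842]), 55, np.float64(0.0763))
s3 (array([0.5111, 0.1456]), 60, np.float64(0.0762))
cone (array([0.4673, 0.2017]), 58, np.float64(0.0865))
mill [ 0.5977  0.2546 -0.1443] res [-0.0005 -0.0006  0.0003  0.0004 -0.0001 -0.0009  0.0004  0.0011]
knob at 0 [0.4938 0.2697]
knob at 0.5236 [0.5002 0.2157]
knobseen (array([0.493 , 0.2666]), 116, np.float64(0.1593))
lath (array([ 0.4887, -0.3998]), array([0.1707, 0.0249]), 11.3, 473, array([ 0.4766, -0.4013]))
large (array([ 0.4768, -0.3091]), 171, np.float64(0.0613)) small (array([ 0.4813, -0.366 ]), 49, np.float64(0.0605))
rails (array([ 0.4262, -0.341 ]), array([0.008 , 0.1192]), 5.9, 130, array([ 0.4258, -0.3389]))
tray (array([ 0.4966, -0.147 ]), array([0.1157, 0.2353]), 84.9, 529, array([ 0.4982, -0.1483]))
```

```bash
cat >> h.py <<'E'
def goal(*ws):
    """ws: (x,y,z,yawdeg of tool x); rows from the present pose, tool pointing straight down"""
    s=robot.read_state(); T=R.from_rotvec(s["orientation"]); p=s["tcp_pos"]
    print("t",round(s["clock"],2),"tcp",p.round(4),"xdir",round(np.degrees(np.arctan2(T.as_matrix()[1,0],T.as_matrix()[0,0])),1),"w",round(s["grip_width"],3),"F",s["force"].round(1))
    for w in ws:
        a=np.radians(w[3]); x=np.array([np.cos(a),np.sin(a),0]); zz=np.array([0,0,-1.]); G=R.from_matrix(np.c_[x,np.cross(zz,x),zz])
        d=T.inv().apply(np.array(w[:3])-p); print((d/.3).round(3).tolist(),((T.inv()*G).as_rotvec()/.5).round(3).tolist(),"mm",round(1000*np.linalg.norm(d)))
E
python3 -c "
from h import *
goal((.4935,.268,.235,171.7))"
```

```text
t 0.1 tcp [0.2311 0.5263 0.2529] xdir 156.3 w 1.0 F [ 0.4  0.3 -0.8]
[-1.147, -0.437, 0.06] [-0.002, -0.0, -0.538] mm 369
```

Emit:
send_rows(moves=[[[-0.13,-0.05,0.006,0,0,-0.2],[-0.25,-0.1,0.01,0,0,-0.4],[-0.38,-0.15,0.02,0,0,-0.538],[-0.5,-0.19,0.03,0,0,-0.538],[-0.6,-0.23,0.03,0,0,-0.538]]], jaw=1)

```text
clock: 0.52
tcp_pos: [0.3701, 0.3885, 0.2437]
orientation: [-0.229, -3.133, 0.002]
force: [0.2, 0.2, 0.1]
grip_width: 1.001
finger_force: 0.0
```

```bash
python3 -c "
from h import *
goal((.4935,.268,.235,171.7))"
```

```text
t 0.52 tcp [0.3701 0.3885 0.2437] xdir 171.7 w 1.001 F [0.2 0.2 0.1]
[-0.465, -0.338, 0.029] [-0.002, -0.0, -0.002] mm 173
```

Emit:
send_rows(moves=[[[-0.12,-0.08,0,0,0,0],[-0.23,-0.17,0.01,0,0,0],[-0.35,-0.25,0.02,0,0,0],[-0.465,-0.338,0.03,0,0,0],[-0.465,-0.338,0.03,0,0,0]]])

```text
clock: 0.93
tcp_pos: [0.4961, 0.2639, 0.2344]
orientation: [0.239, 3.131, -0.006]
force: [0.5, -1.6, -0.4]
grip_width: 1.007
finger_force: 0.0
```

```bash
python3 - <<'E'
from h import *
import m
goal((.4935,.268,.235,171.7),(.4935,.268,.133,171.7))
im,W=shot("wrist","w1")
m.mill(W,cv2.cvtColor(im,cv2.COLOR_RGB2HSV))
E
```

```text
t 0.93 tcp [0.4961 0.2639 0.2344] xdir 171.3 w 1.007 F [ 0.5 -1.6 -0.4]
[0.011, 0.012, -0.002] [-0.007, 0.003, -0.015] mm 5
[0.011, 0.013, 0.338] [-0.007, 0.003, -0.015] mm 102
s1 (array([0.4881, 0.3414]), 781, np.float64(0.0762))
s2 (array([0.5456, 0.3847]), 686, np.float64(0.0763))
s3 (array([0.5112, 0.1461]), 678, np.float64(0.0761))
cone (array([0.4667, 0.2061]), 644, np.float64(0.0875))
mill [ 0.5975  0.2555 -0.1476] res [-0.0003  0.0012  0.0005  0.001  -0.0008 -0.0002  0.0006 -0.002 ]
knob at 0 [0.4936 0.271 ]
knob at 0.5236 [0.4998 0.217 ]
knobseen (array([0.4926, 0.2677]), 2310, np.float64(0.1592))
```

View pics/w1.png

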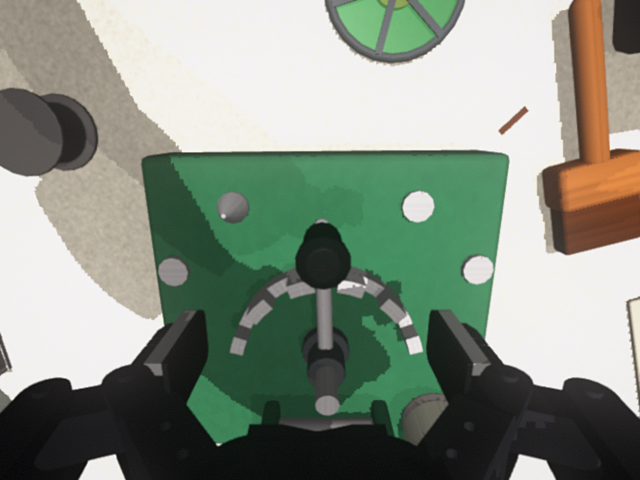

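The wrist view agrees: the knob is at (323,250), midway between the jaws, and the cone is at (232,207). Descending.

Emit:
send_rows(moves=[[[0,0,0,0,0,0],[0,0,0.1,0,0,0],[0,0,0.2,0,0,0],[0,0,0.27,0,0,0],[0,0,0.27,0,0,0]]])

```text
clock: 1.4
tcp_pos: [0.4895, 0.2708, 0.151]
orientation: [-0.224, -3.129, 0.004]
force: [-0.6, -0.3, -1.0]
grip_width: 1.003
finger_force: 0.0
```

```bash
python3 -c "
from h import *
goal((.493,.2697,.133,171.7))"
```

```text
t 1.4 tcp [0.4895 0.2708 0.151 ] xdir 171.8 w 1.003 F [-0.6 -0.3 -1. ]
[-0.012, -0.002, 0.06] [-0.006, -0.009, 0.004] mm 18
```

Emit:
send_rows(moves=[[[-0.01,0,0.03,0,0,0],[-0.01,0,0.06,0,0,0],[-0.01,0,0.06,0,0,0],[-0.01,0,0.06,0,0,0],[-0.01,0,0.06,0,0,0]]])

```text
clock: 1.82
tcp_pos: [0.4948, 0.2702, 0.137]
orientation: [0.227, 3.133, 0.001]
force: [-0.7, -0.2, 0.2]
grip_width: 0.996
finger_force: 0.0
```

Emit:
send_rows(moves=[[[0,0,0,0,0,0],[0,0,0,0,0,0],[0,0,0,0,0,0],[0,0,0,0,0,0],[0,0,0,0,0,0]]], jaw=-1)

```text
clock: 2.23
tcp_pos: [0.4946, 0.27, 0.1365]
orientation: [-0.227, -3.133, 0.0]
force: [-2.1, -1.1, 8.6]
grip_width: 0.34
finger_force: 58.2
```

Emit:
send_rows(moves=[[[0,0,0,0,0,0],[0,0,0,0,0,0],[0,0,0,0,0,0]]])

```text
clock: 2.48
tcp_pos: [0.4946, 0.2701, 0.1366]
orientation: [0.227, 3.133, 0.0]
force: [-1.7, -0.4, 5.9]
grip_width: 0.337
finger_force: 58.4
```

```bash
cat > arc.py <<'E'
from h import *
import sys
P=np.array([.5975,.255]); y0=-.1455
def kn(a,z): 
    return (*(P-.105*np.array([np.cos(y0+a),np.sin(y0+a)])),z,np.degrees(y0+a)+180)
E
python3 -c "
from arc import *
goal(kn(0,.133),kn(0,.157))"
```

```text
t 2.48 tcp [0.4946 0.2701 0.1366] xdir 171.7 w 0.337 F [-1.7 -0.4  5.9]
[0.003, 0.0, 0.012] [0.0, 0.0, 0.001] mm 4
[0.003, 0.0, -0.068] [0.0, 0.0, 0.001] mm 20
```

Emit:
send_rows(moves=[[[0,0,-0.03,0,0,0],[0,0,-0.06,0,0,0],[0,0,-0.08,0,0,0],[0,0,-0.08,0,0,0],[0,0,-0.08,0,0,0]]])

```text
clock: 2.9
tcp_pos: [0.4947, 0.27, 0.1605]
orientation: [0.227, 3.133, 0.0]
force: [3.2, -0.1, -8.9]
grip_width: 0.337
finger_force: 60.4
```

```bash
python3 - <<'E'
from arc import *
z=robot.read_state()["tcp_pos"][2]
goal(*[kn(a,z) for a in(.09,.18,.27,.36,.45,.5236)])
W=shot("wrist","w2")[1]; print(cen(W,np.ones((480,640),bool),(.494,.27),.03,.15,.21))
E
```

```text
t 2.9 tcp [0.4947 0.27   0.1605] xdir 171.7 w 0.337 F [ 3.2 -0.1 -8.9]
[0.002, -0.031, -0.0] [0.0, 0.001, -0.179] mm 9
[-0.002, -0.062, -0.0] [0.0, 0.001, -0.359] mm 19
[-0.009, -0.093, -0.0] [0.0, 0.001, -0.539] mm 28
[-0.019, -0.123, -0.0] [0.0, 0.001, -0.719] mm 37
[-0.031, -0.152, -0.0] [0.0, 0.001, -0.899] mm 47
[-0.043, -0.175, -0.0] [0.0, 0.001, -1.046] mm 54
(array([0.4866, 0.2713]), 17178, np.float64(0.1825))
```

Emit:
send_rows(moves=[[[0,-0.031,0,0,0,-0.18],[-0.003,-0.062,0,0,0,-0.36],[-0.01,-0.093,0,0,0,-0.54],[-0.02,-0.123,0,0,0,-0.72],[-0.032,-0.152,0,0,0,-0.9]]])

```text
clock: 3.37
tcp_pos: [0.4982, 0.2232, 0.1602]
orientation: [-0.484, 3.103, 0.001]
force: [8.4, 1.7, -8.7]
grip_width: 0.339
finger_force: 60.4
```

```bash
python3 - <<'E'
from arc import *
z=robot.read_state()["tcp_pos"][2]
goal(kn(.5236,z))
E
```

```text
t 3.37 tcp [0.4982 0.2232 0.1602] xdir -162.3 w 0.339 F [ 8.4  1.7 -8.7]
[0.002, -0.024, -0.0] [0.0, 0.003, -0.137] mm 7
```

Emit:
send_rows(moves=[[[0.001,-0.012,0,0,0,-0.07],[0.002,-0.023,0,0,0,-0.137],[0.002,-0.023,0,0,0,-0.137],[0.002,-0.023,0,0,0,-0.137]]])

```text
clock: 3.7
tcp_pos: [0.5003, 0.2169, 0.1603]
orientation: [-0.582, 3.085, 0.001]
force: [10.6, 2.9, -8.2]
grip_width: 0.336
finger_force: 60.5
```

Emit:
send_rows(moves=[[[0,0,0.03,0,0,0],[0,0,0.06,0,0,0],[0,0,0.08,0,0,0],[0,0,0.085,0,0,0],[0,0,0.085,0,0,0]]])

```text
clock: 4.12
tcp_pos: [0.5001, 0.2173, 0.136]
orientation: [-0.582, 3.084, 0.001]
force: [1.4, -1.4, 20.8]
grip_width: 0.334
finger_force: 57.8
```

```bash
python3 - <<'E'
from arc import *
goal(kn(.5236,.1366))
E
```

```text
t 4.12 tcp [0.5001 0.2173 0.136 ] xdir -158.6 w 0.334 F [ 1.4 -1.4 20.8]
[0.002, -0.003, -0.002] [0.0, 0.007, -0.009] mm 1
```

Emit:
send_rows(moves=[[[0,0,0,0,0,0],[0,0,0,0,0,0],[0,0,0,0,0,0],[0,0,0,0,0,0],[0,0,0,0,0,0]]], jaw=1)

```text
clock: 4.53
tcp_pos: [0.499, 0.2167, 0.1347]
orientation: [0.584, -3.087, 0.0]
force: [0.3, -0.5, 0.4]
grip_width: 0.996
finger_force: 0.0
```

Emit:
send_rows(moves=[[[0,0,-0.09,0,0,0],[0,0,-0.2,0,0,0],[0,0,-0.3,0,0,0],[0,0,-0.4,0,0,0],[0,0,-0.4,0,0,0]]])

```text
clock: 4.95
tcp_pos: [0.5002, 0.2176, 0.2597]
orientation: [-0.582, 3.081, 0.003]
force: [0.2, 0.5, 0.3]
grip_width: 1.0
finger_force: 0.0
```

```bash
python3 - <<'E'
from arc import *
T=np.ones((480,640),bool)
for n in("wrist","top"):
    im,W=shot(n,n[0]+"3"); print(n,cen(W,T,(.5,.217),.025,.15,.19))
goal((.478,-.402,.2,180+11.3))
k=np.zeros((480,640),bool); k[190:290,425:525]=1
z=W[...,2]; hsv=cv2.cvtColor(im,cv2.COLOR_RGB2HSV)
print("lath",bigrect(W,k&(hsv[...,1]>110)&(hsv[...,0]<25)&(z>.079)&(z<.092)))
E
```

```text
wrist (array([0.4987, 0.2168]), 1939, np.float64(0.1591))
top (array([nan, nan]), 0, np.float64(nan))
t 5.05 tcp [0.4992 0.2167 0.2554] xdir -158.6 w 1.0 F [ 0.9  0.6 -0.3]
[0.819, -1.894, 0.184] [-0.0, 0.003, 0.353] mm 622
lath (array([ 0.4884, -0.3998]), array([0.1699, 0.0238]), 10.3, 474, array([ 0.477 , -0.4011]))h.py:26: RuntimeWarning: Mean of empty slice.
  g=W[s][:,:2].mean(0)
  ret = um.true_divide(
  return _methods._mean(a, axis=axis, dtype=dtype,
  ret = ret.dtype.type(ret / rcount)
```

View pics/w3.png

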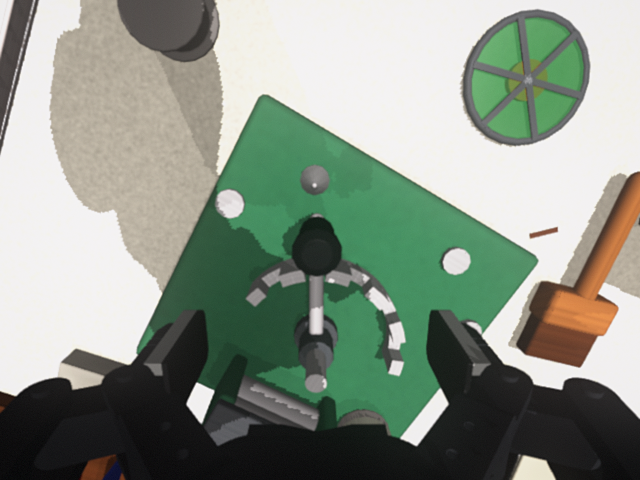

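Lever home in the cone's notch: the knob at (316,245) points straight at the cone at (314,180), and its top is at the same height as at the start. Now the lathekin.

Emit:
send_rows(moves=[[[0.055,-0.126,0,0,0,0.1],[0.11,-0.25,0,0,0,0.2],[0.165,-0.38,0,0,0,0.353],[0.22,-0.505,0,0,0,0.353],[0.27,-0.63,0,0,0,0.353]]])

```text
clock: 5.47
tcp_pos: [0.4916, 0.0092, 0.2539]
orientation: [0.309, -3.125, 0.0]
force: [1.7, 0.1, 0.2]
grip_width: 1.001
finger_force: 0.0
```

```bash
python3 -c "
from h import *
goal((.478,-.402,.22,190.8))"
```

```text
t 5.47 tcp [0.4916 0.0092 0.2539] xdir -168.7 w 1.001 F [1.7 0.1 0.2]
[0.313, -1.335, 0.114] [-0.0, -0.004, 0.017] mm 413
```

Emit:
send_rows(moves=[[[0.03,-0.13,0,0,0,0],[0.06,-0.26,0,0,0,0],[0.09,-0.39,0,0,0,0],[0.12,-0.52,0,0,0,0],[0.155,-0.65,0,0,0,0]]])

```text
clock: 5.88
tcp_pos: [0.4845, -0.191, 0.2538]
orientation: [0.309, -3.125, -0.001]
force: [0.9, 0.5, -0.7]
grip_width: 1.001
finger_force: 0.0
```

Emit:
send_rows(moves=[[[0.03,-0.13,0.02,0,0,0],[0.06,-0.26,0.04,0,0,0],[0.09,-0.39,0.06,0,0,0],[0.12,-0.52,0.08,0,0,0],[0.155,-0.65,0.1,0,0,0]]])

```text
clock: 6.3
tcp_pos: [0.4771, -0.3912, 0.2233]
orientation: [0.309, -3.125, -0.002]
force: [1.1, -0.2, 0.4]
grip_width: 0.998
finger_force: 0.0
```

Emit:
send_rows(moves=[[[0,0,0,0,0,0],[0,0,0,0,0,0],[0,0,0,0,0,0]]])

```text
clock: 6.55
tcp_pos: [0.4777, -0.3887, 0.2238]
orientation: [0.31, -3.125, -0.002]
force: [1.1, 0.2, -0.8]
grip_width: 1.0
finger_force: 0.0
```

```bash
python3 - <<'E'
from h import *
im,W=shot("wrist","w4"); z=W[...,2]; hsv=cv2.cvtColor(im,cv2.COLOR_RGB2HSV); T=np.ones(z.shape,bool)
print("lath",bigrect(W,(hsv[...,1]>110)&(hsv[...,0]<25)&(z>.079)&(z<.092)))
print("large",cen(W,T,(.475,-.309),.026,.054,.064),"small",cen(W,T,(.48,-.368),.016,.054,.064))
goal((.478,-.4015,.15,190.8),(.478,-.4015,.089,190.8))
E
```

```text
lath (array([ 0.4878, -0.401 ]), array([0.1771, 0.0255]), 10.2, 7269, array([ 0.4713, -0.4037]))
large (array([ 0.4745, -0.3128]), 2158, np.float64(0.0621)) small (array([ 0.4806, -0.3697]), 602, np.float64(0.0618))
t 6.6 tcp [ 0.478  -0.3884  0.2243] xdir -168.6 w 1.001 F [ 1.2 -0.4  1. ]
[0.009, -0.043, 0.248] [0.002, -0.001, 0.02] mm 75
[0.009, -0.043, 0.451] [0.002, -0.001, 0.02] mm 136
```

View pics/w4.png

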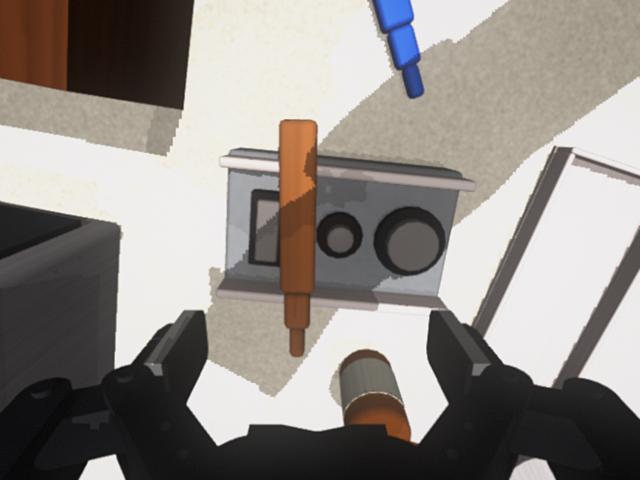

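The view shows the wooden bar centred at (297,215) with its narrow end at (297,340). The small key is at (340,237), the large key at (410,240), and the bottle is clear at (370,385). Descending onto the bar.

Emit:
send_rows(moves=[[[0.005,-0.02,0.12,0,0,0.02],[0.009,-0.043,0.24,0,0,0.02],[0.009,-0.045,0.34,0,0,0.02],[0.009,-0.045,0.42,0,0,0.02],[0.009,-0.045,0.42,0,0,0.02]]])

```text
clock: 7.02
tcp_pos: [0.4768, -0.401, 0.0948]
orientation: [0.296, -3.123, -0.007]
force: [0.0, 0.8, 0.0]
grip_width: 0.999
finger_force: 0.0
```

```bash
python3 -c "
from h import *
goal((.478,-.402,.089,190.3))"
```

```text
t 7.02 tcp [ 0.4768 -0.401   0.0948] xdir -169.2 w 0.999 F [0.  0.8 0. ]
[-0.004, -0.004, 0.019] [0.009, -0.008, 0.019] mm 6
```

Emit:
send_rows(moves=[[[0,-0.003,0.017,0,0,0.02],[0,-0.003,0.017,0,0,0.02],[0,-0.003,0.017,0,0,0.02]]])

```text
clock: 7.27
tcp_pos: [0.4787, -0.4042, 0.0953]
orientation: [-0.278, 3.128, -0.002]
force: [-0.0, -0.6, 0.9]
grip_width: 0.998
finger_force: 0.0
```

Emit:
send_rows(moves=[[[0,0,0,0,0,0],[0,0,0,0,0,0],[0,0,0,0,0,0],[0,0,0,0,0,0],[0,0,0,0,0,0]]], jaw=-1)

```text
clock: 7.68
tcp_pos: [0.478, -0.4042, 0.094]
orientation: [-0.278, 3.129, -0.0]
force: [0.5, -4.1, 10.5]
grip_width: 0.301
finger_force: 9.5
```

Emit:
send_rows(moves=[[[0,0,0,0,0,0],[0,0,0,0,0,0],[0,0,0,0,0,0]]])

```text
clock: 7.93
tcp_pos: [0.4781, -0.4042, 0.0942]
orientation: [-0.278, 3.129, -0.001]
force: [-1.4, 0.8, 6.7]
grip_width: 0.285
finger_force: 59.6
```

Emit:
send_rows(moves=[[[0,0,-0.03,0,0,0],[0,0,-0.08,0,0,0],[0,0,-0.16,0,0,0],[0,0,-0.22,0,0,0],[0,0,-0.22,0,0,0]]])

```text
clock: 8.35
tcp_pos: [0.4791, -0.4048, 0.1637]
orientation: [-0.277, 3.126, -0.005]
force: [0.7, 0.1, 0.4]
grip_width: 0.286
finger_force: 59.1
```

```bash
python3 - <<'E'
from h import *
im,W=shot("wrist","w5"); z=W[...,2]; hsv=cv2.cvtColor(im,cv2.COLOR_RGB2HSV)
r=np.zeros(z.shape,bool); r[:,220:420]=1
m=r&(hsv[...,1]>110)&(hsv[...,0]<25)&(z>.10)&(z<.18)
c,s,a,n,mn=bigrect(W,m); print(c,s,a,n)
P=W[m]; A=np.c_[P[:,:2],np.ones(len(P))]; print("plane",np.linalg.lstsq(A,P[:,2],rcond=None)[0], np.median(P[:,2]))
goal((.488,-.1475,.16,175))
E
```

```text
[ 0.4644 -0.4069] [0.1275 0.0267] 10.2 20880
plane [ 0.00540189 -0.00599718  0.15032497] 0.1553246829609271
t 8.4 tcp [ 0.4785 -0.4045  0.1618] xdir -169.9 w 0.286 F [-0.6  0.3 -1. ]
[-0.182, 0.838, 0.004] [-0.004, 0.004, 0.529] mm 257
```

View pics/w5.png

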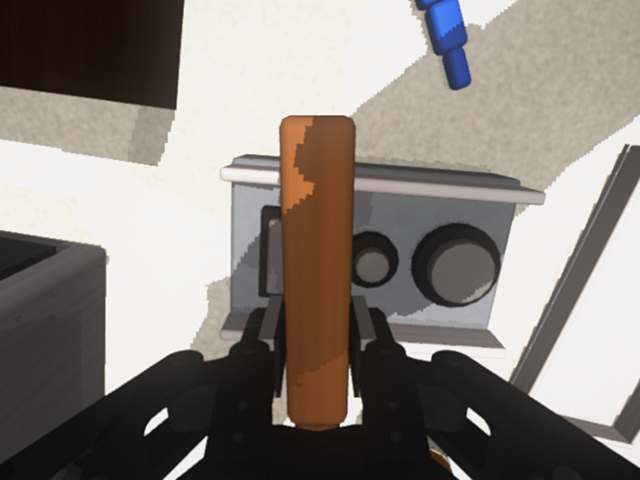

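Held level between the jaws: the bar runs from (317,115) down to (317,425). I lift it above the bottle's height before carrying it over.

Emit:
send_rows(moves=[[[0.02,0,-0.1,0,0,0],[0.04,0,-0.2,0,0,0],[0.06,0,-0.26,0,0,0.1],[0.05,0.08,-0.26,0,0,0.2],[0.02,0.18,-0.26,0,0,0.3]]])

```text
clock: 8.82
tcp_pos: [0.4611, -0.3535, 0.238]
orientation: [0.032, -3.141, 0.002]
force: [1.4, 0.3, -2.0]
grip_width: 0.283
finger_force: 59.4
```

```bash
python3 -c "
from h import *
goal((.4862,-.1463,.2,174.9))"
```

```text
t 8.82 tcp [ 0.4611 -0.3535  0.238 ] xdir -178.8 w 0.283 F [ 1.4  0.3 -2. ]
[-0.098, 0.689, 0.126] [-0.003, -0.0, 0.219] mm 212
```

Emit:
send_rows(moves=[[[-0.02,0.12,0,0,0,0.1],[-0.04,0.24,0,0,0,0.22],[-0.06,0.36,0,0,0,0.22],[-0.08,0.48,0.02,0,0,0.22],[-0.09,0.6,0.06,0,0,0.22]]])

```text
clock: 9.23
tcp_pos: [0.4851, -0.1697, 0.2201]
orientation: [0.13, 3.137, -0.0]
force: [1.5, -0.4, -1.8]
grip_width: 0.285
finger_force: 59.4
```

Emit:
send_rows(moves=[[[-0.004,0.06,0.06,0,0,0],[-0.005,0.09,0.15,0,0,0],[-0.005,0.09,0.25,0,0,0],[-0.005,0.09,0.25,0,0,0],[-0.005,0.09,0.25,0,0,0]]])

```text
clock: 9.65
tcp_pos: [0.4879, -0.1446, 0.1444]
orientation: [-0.13, -3.136, -0.0]
force: [0.2, -0.9, 0.4]
grip_width: 0.289
finger_force: 59.3
```

```bash
python3 - <<'E'
from h import *
im,W=shot("wrist","w6"); z=W[...,2]
k=(abs(W[...,0]-.4966)<.16)&(abs(W[...,1]+.147)<.09)&(z>.02)&(z<.034); print("tray",bigrect(W,k))
goal((.4862,-.1463,.05,174.9),(.4862,-.1463,.031,174.9))
E
```

```text
tray (array([ 0.4689, -0.1442]), array([0.1157, 0.1802]), 84.8, 6984, array([ 0.4382, -0.1419]))
t 9.7 tcp [ 0.4884 -0.1449  0.1455] xdir 175.2 w 0.287 F [-0.1  0.1 -0.6]
[0.007, -0.005, 0.318] [-0.0, -0.001, 0.012] mm 96
[0.007, -0.005, 0.382] [-0.0, -0.001, 0.012] mm 115
```

View pics/w6.png

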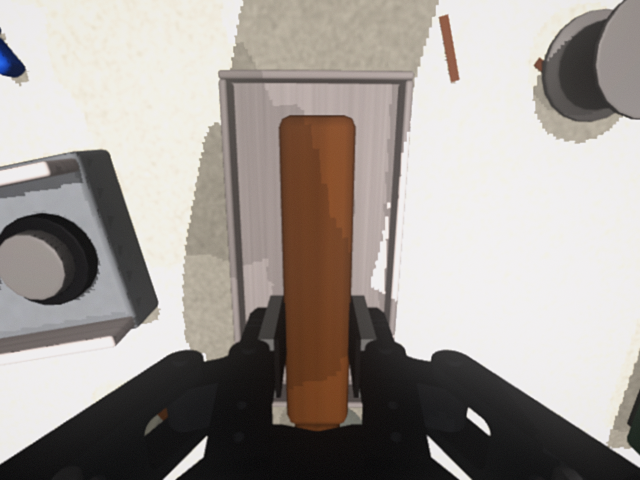

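The bar at (317,270) is centred over the tray and parallel to it. Lowering.

Emit:
send_rows(moves=[[[0.002,-0.003,0.1,0,0,0],[0.005,-0.005,0.2,0,0,0],[0.005,-0.005,0.28,0,0,0],[0.005,-0.005,0.33,0,0,0],[0.005,-0.005,0.33,0,0,0]]])

```text
clock: 10.12
tcp_pos: [0.4865, -0.1463, 0.0449]
orientation: [-0.131, -3.137, -0.0]
force: [0.1, -0.1, -1.2]
grip_width: 0.285
finger_force: 59.4
```

Emit:
send_rows(moves=[[[0,0,0,0,0,0],[0,0,0,0,0,0]]])

```text
clock: 10.28
tcp_pos: [0.4876, -0.1464, 0.0475]
orientation: [0.131, 3.137, -0.001]
force: [1.2, -0.6, -0.7]
grip_width: 0.284
finger_force: 59.4
```

Emit:
send_rows(moves=[[[0,0,0.02,0,0,0],[0,0,0.04,0,0,0],[0,0,0.052,0,0,0],[0,0,0.052,0,0,0],[0,0,0.052,0,0,0]]])

```text
clock: 10.7
tcp_pos: [0.4873, -0.1459, 0.0305]
orientation: [0.129, 3.138, -0.0]
force: [0.1, 1.1, 9.4]
grip_width: 0.291
finger_force: 62.5
```

Emit:
send_rows(moves=[[[0,0,0,0,0,0],[0,0,0,0,0,0],[0,0,0,0,0,0],[0,0,0,0,0,0]]], jaw=0)

```text
clock: 11.03
tcp_pos: [0.4867, -0.146, 0.03]
orientation: [-0.13, -3.139, 0.0]
force: [-1.1, 0.5, -0.1]
grip_width: 0.499
finger_force: 0.0
```

Emit:
send_rows(moves=[[[0,0,-0.08,0,0,0],[0,0,-0.2,0,0,0],[0,0,-0.32,0,0,0],[0,0,-0.44,0,0,0],[0,0,-0.5,0,0,0]]])

```text
clock: 11.45
tcp_pos: [0.4873, -0.1461, 0.1837]
orientation: [0.13, 3.136, -0.001]
force: [0.2, 0.2, -0.2]
grip_width: 0.505
finger_force: 0.0
```

```bash
python3 - <<'E'
from h import *
im,W=shot("wrist","w7"); z=W[...,2]; hsv=cv2.cvtColor(im,cv2.COLOR_RGB2HSV)
k=(abs(W[...,0]-.4966)<.12)&(abs(W[...,1]+.147)<.055)&(z>.015)&(hsv[...,1]>110)&(hsv[...,0]<25)
print("lath",bigrect(W,k),np.percentile(W[k][:,2],[5,50,95]))
goal((.481,-.368,.12,185))
E
```

```text
lath (array([ 0.4967, -0.1462]), array([0.0246, 0.1766]), 85.1, 6098, array([ 0.4807, -0.145 ])) [0.02150061 0.02300793 0.02426357]
t 11.5 tcp [ 0.488  -0.1463  0.1853] xdir 175.2 w 0.5 F [ 2.3 -0.5  3.7]
[-0.037, -0.738, 0.219] [-0.003, 0.011, -0.341] mm 231
```

The lathekin lies flat in the middle of the tray. Next, the keys, with the jaws shut.

Emit:
send_rows(moves=[[[0,-0.12,0,0,0,-0.1],[-0.01,-0.25,0,0,0,-0.2],[-0.02,-0.38,0,0,0,-0.34],[-0.03,-0.51,0,0,0,-0.34],[-0.035,-0.64,0,0,0,-0.34]]], jaw=-1)

```text
clock: 11.92
tcp_pos: [0.4809, -0.3402, 0.18]
orientation: [0.137, -3.139, -0.0]
force: [0.8, 0.7, 0.6]
grip_width: 0.004
finger_force: 0.0
```

Emit:
send_rows(moves=[[[0,-0.05,0.01,0,0,0],[0,-0.098,0.02,0,0,0],[0,-0.098,0.03,0,0,0],[0,-0.098,0.03,0,0,0],[0,-0.098,0.03,0,0,0]]])

```text
clock: 12.33
tcp_pos: [0.484, -0.3665, 0.171]
orientation: [0.138, -3.138, -0.001]
force: [-0.0, 0.3, 0.3]
grip_width: 0.0
finger_force: 0.0
```

```bash
python3 - <<'E'
from h import *
im,W=shot("wrist","w8"); T=np.ones((480,640),bool)
for n,g,r in(("large",(.475,-.311),.026),("small",(.481,-.368),.016),("bar",(.485,-.426),.03)): print(n,cen(W,T,g,r,.054,.064))
z=W[...,2]; k=(z>.0645)&(z<.073); 
for s in(0,1): print("rail",bigrect(W,k&((W[...,0]>.48)==s)&(W[...,1]<-.2)))
goal((.481,-.368,.1,185))
E
```

```text
large (array([ 0.4743, -0.3125]), 3233, np.float64(0.0621))
small (array([ 0.4803, -0.3692]), 891, np.float64(0.0619))
bar (array([ 0.486 , -0.4261]), 2004, np.float64(0.0581))
rail (array([ 0.4298, -0.3739]), array([0.0084, 0.19  ]), 5.8, 4504, array([ 0.4296, -0.3739]))
rail (array([ 0.5877, -0.5648]), array([0.1364, 0.0075]), 2.5, 1721, array([ 0.5809, -0.5648]))
t 12.38 tcp [ 0.4842 -0.3664  0.1712] xdir -174.9 w -0.002 F [0.5 0.7 0.7]
[0.011, -0.004, 0.237] [0.001, -0.0, 0.002] mm 71
```

View pics/w8.png

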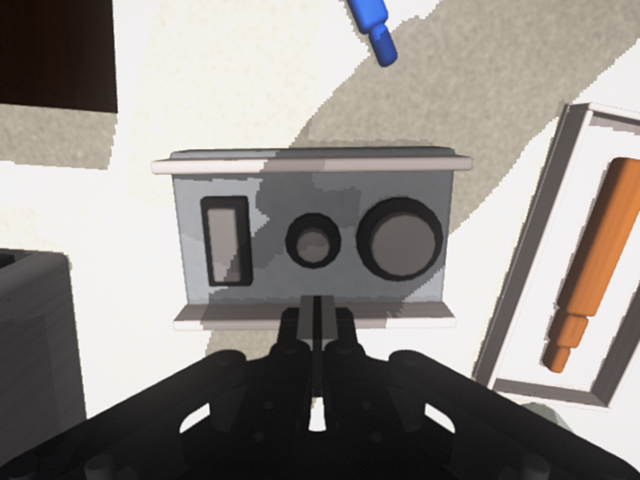

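The shut fingertips at (317,300) are in line with the small key at (313,243). The bar key is at (225,240) and the large key at (402,240). Going down in steps.

Emit:
send_rows(moves=[[[0.006,-0.004,0.1,0,0,0],[0.011,-0.007,0.2,0,0,0],[0.011,-0.007,0.28,0,0,0],[0.011,-0.007,0.28,0,0,0],[0.011,-0.007,0.28,0,0,0]]])

```text
clock: 12.8
tcp_pos: [0.481, -0.369, 0.0874]
orientation: [0.138, -3.138, -0.001]
force: [-0.4, 0.5, 1.0]
grip_width: -0.0
finger_force: 0.0
```

```bash
python3 -c "
from h import *
goal((.481,-.3687,.08,185),(.481,-.3687,.074,185))"
```

```text
t 12.8 tcp [ 0.481  -0.369   0.0874] xdir -174.9 w -0.0 F [-0.4  0.5  1. ]
[-0.0, 0.001, 0.025] [0.002, -0.001, 0.002] mm 7
[-0.0, 0.001, 0.045] [0.002, -0.001, 0.002] mm 13
```

Emit:
send_rows(moves=[[[0,0,0.015,0,0,0],[0,0,0.025,0,0,0],[0,0,0.025,0,0,0],[0,0,0.025,0,0,0]]])

```text
clock: 13.13
tcp_pos: [0.4815, -0.3699, 0.0806]
orientation: [-0.137, 3.137, -0.001]
force: [3.2, 0.5, 3.5]
grip_width: 0.005
finger_force: 1.7
```

Emit:
send_rows(moves=[[[0,0,0.01,0,0,0],[0,0,0.018,0,0,0],[0,0,0.018,0,0,0],[0,0,0.018,0,0,0]]])

```text
clock: 13.47
tcp_pos: [0.4817, -0.3701, 0.0772]
orientation: [-0.137, 3.136, -0.003]
force: [-8.2, 8.9, 53.0]
grip_width: -0.0
finger_force: 26.2
```

Bottomed out: the force jumped after about 6 mm of travel from the measured top. Let it up and go on to the large key.

Emit:
send_rows(moves=[[[0,0,-0.04,0,0,0],[0,0,-0.1,0,0,0],[0,0,-0.1,0,0,0],[0,0,-0.1,0,0,0]]])

```text
clock: 13.8
tcp_pos: [0.4808, -0.3701, 0.1048]
orientation: [-0.136, 3.138, -0.001]
force: [0.5, 0.1, -0.5]
grip_width: -0.0
finger_force: 0.0
```

```bash
python3 -c "
from h import *
goal((.475,-.3117,.105,185),(.475,-.3117,.087,185))
im,W=shot('wrist','w9'); T=np.ones((480,640),bool)
for n,g,r in(('large',(.475,-.311),.026),('small',(.481,-.368),.016)): print(n,cen(W,T,g,r,.054,.064))"
```

```text
t 13.8 tcp [ 0.4808 -0.3701  0.1048] xdir -175.0 w -0.0 F [ 0.5  0.1 -0.5]
[0.002, 0.196, -0.001] [-0.002, 0.001, -0.001] mm 59
[0.002, 0.196, 0.059] [-0.002, 0.001, -0.001] mm 61
large (array([ 0.4735, -0.3129]), 5758, np.float64(0.062))
small (array([ 0.4765, -0.3694]), 1057, np.float64(0.0617))
```

Emit:
send_rows(moves=[[[0.001,0.1,0,0,0,0],[0.002,0.194,0,0,0,0],[0.002,0.194,0.03,0,0,0],[0.002,0.194,0.06,0,0,0],[0.002,0.194,0.06,0,0,0]]])

```text
clock: 14.27
tcp_pos: [0.4744, -0.312, 0.0842]
orientation: [0.137, -3.136, -0.001]
force: [-0.7, 0.0, -0.2]
grip_width: -0.001
finger_force: 0.0
```

Emit:
send_rows(moves=[[[0,0,0.015,0,0,0],[0,0,0.022,0,0,0],[0,0,0.022,0,0,0],[0,0,0.022,0,0,0]]])

```text
clock: 14.6
tcp_pos: [0.4748, -0.3125, 0.0796]
orientation: [0.136, -3.138, 0.001]
force: [-1.2, -2.0, 3.6]
grip_width: 0.001
finger_force: 1.9
```

Emit:
send_rows(moves=[[[0,0,0.006,0,0,0],[0,0,0.012,0,0,0],[0,0,0.012,0,0,0],[0,0,0.012,0,0,0]]])

```text
clock: 14.93
tcp_pos: [0.475, -0.3126, 0.0776]
orientation: [-0.136, 3.138, -0.003]
force: [-9.5, 0.5, 34.3]
grip_width: 0.004
finger_force: 17.1
```

Emit:
send_rows(moves=[[[0,0,-0.05,0,0,0],[0,0,-0.15,0,0,0],[0,0,-0.27,0,0,0],[0,0,-0.4,0,0,0],[0,0,-0.5,0,0,0]]])

```text
clock: 15.35
tcp_pos: [0.4754, -0.3118, 0.2288]
orientation: [-0.137, 3.137, -0.001]
force: [-0.1, 0.3, -0.2]
grip_width: -0.003
finger_force: 0.0
```

Emit:
send_rows(moves=[[[0,0,0,0,0,0],[0,0,0,0,0,0],[0,0,0,0,0,0]]])

```text
clock: 15.6
tcp_pos: [0.4749, -0.3118, 0.2255]
orientation: [0.137, -3.138, -0.0]
force: [0.2, -0.5, -0.2]
grip_width: -0.001
finger_force: 0.0
```

```bash
python3 - <<'E'
from h import *
T=np.ones((480,640),bool)
_,V=shot("wrist","w10")
for n,g,r in(("large",(.475,-.311),.026),("small",(.481,-.368),.016),("bar",(.485,-.426),.03)): print(n,cen(V,T,g,r,.05,.066))
im,W=shot("top","t10"); z=W[...,2]; hsv=cv2.cvtColor(im,cv2.COLOR_RGB2HSV)
print("knob",cen(W,T,(.5,.217),.025,.15,.19))
k=(abs(W[...,0]-.4966)<.12)&(abs(W[...,1]+.147)<.055)&(z>.015)&(hsv[...,1]>110)&(hsv[...,0]<25)
print("lath",bigrect(W,k),np.median(W[k][:,2])); goal((.48,-.31,.2,185))
E
```

```text
large (array([ 0.47  , -0.3118]), 3158, np.float64(0.0616))
small (array([ 0.4774, -0.3662]), 1192, np.float64(0.056))
bar (array([ 0.4829, -0.4249]), 2512, np.float64(0.057))
knob (array([0.4994, 0.2163]), 133, np.float64(0.1585))
lath (array([ 0.4719, -0.1433]), array([0.0182, 0.118 ]), 85.9, 278, array([ 0.4693, -0.1434])) 0.02321115435802057
t 15.7 tcp [ 0.4749 -0.3117  0.225 ] xdir -175.0 w 0.001 F [ 0.2 -0.5  0.1]
[-0.018, 0.004, 0.083] [0.002, -0.003, 0.0] mm 26
```

View pics/t10.png

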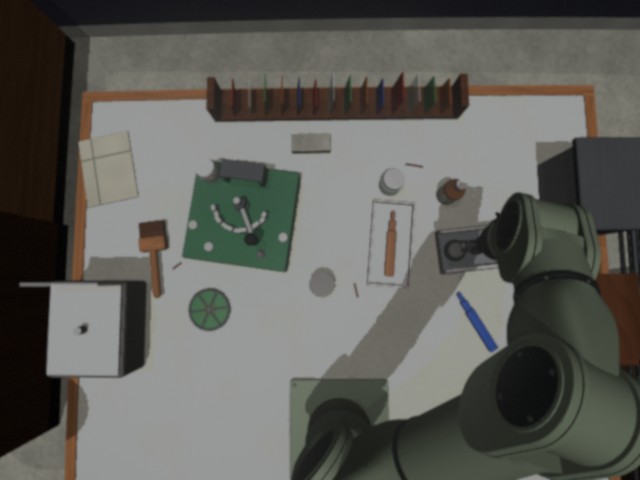

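Everything is in place: knob at (251,239) by the cone, bar in the tray at (390,245), bystanders unmoved. The small key's height reads ambiguously, so I check its height distribution before handing in.

```bash
python3 - <<'E'
import numpy as np
for f in("w4","w8","w9","w10"):
    W=np.load(f"pics/{f}.npy"); 
    for n,g,r in(("small",(.481,-.369),.008),("large",(.475,-.312),.012)):
        s=np.hypot(W[...,0]-g[0],W[...,1]-g[1])<r; print(f,n,s.sum(),np.percentile(W[s][:,2],[10,50,90]).round(4))
    s=np.hypot(W[...,0]-.481,W[...,1]+.369)<.02; print(np.histogram(W[s][:,2],np.arange(.038,.068,.002))[0])
E
```

```text
w4 small 321 [0.0614 0.0621 0.0631]
w4 large 1229 [0.0616 0.063  0.2732]
[ 68 117  14  24  19  31 437 571  19  17  35 280 252   2   0]
w8 small 3467 [0.0627 0.1875 0.2323]
w8 large 5207 [0.0623 0.2307 0.2376]
[ 86 164  35  21  32  42 640 816  27  26  48 389 402   2   0]
w9 small 1642 [0.062  0.121  0.1329]
w9 large 2617 [0.0615 0.0625 0.168 ]
[ 179  259   61   65   82   92  938 1134   58   62  110  450  377    0
    0]
w10 small 321 [0.0613 0.0621 0.0631]
w10 large 6732 [0.0633 0.2503 0.2883]
[ 74 113  21  28  18  36 451 557  16  20  35 279 261   1   0]
```

```bash
python3 -c "
from plant import finish_job
print(finish_job())"
```

```text
the job is handed in; nothing more can be done
None
```

The job is handed in at about 16 s: the lever is home in the cone's notch, the lathekin lies flat in the tray, and the small key and then the large key were each pressed fully down and let up; no verdict came back on hand-in.

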